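# Index the cast carousel to the magnifier pointer

### The arm

A 7-joint arm with a two-finger parallel gripper is mounted at the origin on the work surface. World frame = base frame: x ahead of the robot, y to its left, z up, the work surface at z = 0. Lengths are in m, angles in rad, forces in N, time in s.
With the tool pointing down it reaches from about 0.4 to 0.875 m from the base axis. Payload 19.3 kg.
Tool frame: the origin (TCP) lies between the finger pads; the fingertips stand 17 mm ahead of it and the grasp point (between the pads) lies 2 mm behind it; z points along the fingers, x is the direction in which the jaws open and shut, and the axes are right-handed (so a half turn about z gives the same grasp; the last joint's range is limited). The gripper opens to 85 mm and grips with 20 to 120 N. Pads are 22 mm wide; open, the fingers measure 114 mm over their backs; the gripper's body (76 mm by 85 mm) begins 54 mm behind the grasp point. The pads swing forward as they close: fully open they stand 13 mm farther back than shut.
Start: joints at [1.26, 0.521, -0.036, 1.599, 0.021, 1.021, -0.113], TCP at [0.149, -0.607, 0.248] pointing down, gripper open.
Joint ranges: [-2.91, 2.91], [-0.3, 2.13], [-1.5, 1.42], [0.17, 2.43], [-1.26, 4.41], [0.16, 1.93], [-2.52, 2.52]. Speed limits (rad/s): [1.89, 1.89, 2.39, 2.39, 3.01, 3.01, 3.01].

### API

Orientations are given as [roll, pitch, yaw] about the fixed x, y, z axes, in that order (R = Rz(yaw) Ry(pitch) Rx(roll)).
In Python, from workcell import bot gives the robot as it stands. The module is installed in compiled form; this text tells all that it offers.
- The arm moves only by the tool arm_command, never from a script. Its argument "targets" is a list of rows, each a list of 6 numbers: the shift along the tool's x, y, z in mm, then the turn, a rotation vector about the tool's x, y, z in degrees. In form: [[x, y, z, wx, wy, wz], ...]. A call has 1 to 8 rows; each row shifts and turns the pose as measured when the row begins, along the tool's axes as they then stand; what a row does not reach is not made up. A row lasts 1/10 s, in which the tool goes at most 50 mm and 8.59 degrees, less where a joint would pass 70% of its speed; a pose out of reach is approached as far as the arm can. A call is refused whole if a number of a shift passes 50 or a number of a turn 8.59, either way. A call with a gripper value outside its range is refused whole. "grip" is the opening in per cent of the stroke, from 0 (shut) to 100 (fully open), set as the call begins (left out, the last holds). The fingers move at their own pace and stop on an object; "grip_force" is the grip in N (left out, the last holds). Time passes only in rows, so rows that do not move let the fingers close. It gives the time, the measured TCP pose, the force and the opening at its end, in the units of the state.
- bot.observe(): the state, without advancing time (a new reading comes with each control period).
- bot.grab_frame(name): name is "side" or "top" or "wrist"; returns a dict with "color" (420x560x3 uint8, red, green, blue), "depth" (420x560 float32, m along the optical axis (not along the pixel's ray), 0 where there is no reading), "fov_y" (degrees; the focal length in pixels is half the picture's height over the tangent of half this angle, whatever the lens; pixels are square), "cx", "cy" (the principal point, pixels), "R" (3x3) and "t" (3): a world point X has camera coordinates R X + t; the wrist camera has in their place "hand_eye" (4x4, takes a point from camera to tool coordinates, whose origin is the TCP and whose axes are the tool frame's). Camera axes: x right, y down, z forward; pixel columns grow to the right and rows downward; lengths in m; the calibration is good to about 2 mm. A picture is of the moment at which its call begins: read the wrist's pose just before it.
- bot.job_done(): hands the job in, once; it reports no verdict.
The state is a dict: "clock": time; "qpos": joint angles; "qd": joint speeds; "joint_efforts": joint torques, N m; "position": TCP position; "tool_rot": TCP orientation; "force": force on the tool from outside, world axes, zero at the start; "moment": the same for the moment, N m; "grip_width": finger opening in m.
Only numpy, scipy, OpenCV 4.12 (cv2) and the standard library are available. Lean on these libraries where they do the work, as an engineer would, in place of code of your own. Each camera call takes 0.05 s, during which the arm holds its last target. There are 200 camera calls.

### The job

Turn the carousel on the dental bench anticlockwise (seen from above) by its upright posts until the full-arch cast has come to the metal pointer and its stop pin has clicked past the sprung pawl. Then push the carousel back clockwise until you feel the pin meet the pawl, press it home firmly for about a second, and leave it resting there. Turn it steadily, touch none of the things standing on it, and leave the bench things around it where they are.

Things in the scene. Friction and masses are not known exactly. Their poses are not given: they have to be found in the camera images.
- base: Fixed grey round base of the carousel, 240 mm across, 20 mm high. Origin: centre of its underside, on the turning axis, on the table top; z up, +x from the axis to the index pointer. Nominally the pawl stops the platter when it is turned a whole number of quarter turns from the base; the pawl is set by hand, so the true stop lies anywhere within 0.05 rad either side: feel for it.
- pointer (a point): Point of the index pointer, a flat bare-metal finger 16 mm wide with an arrow point, fixed just outside the platter's rim, 144 mm from the axis; the pointer's top is 36 mm above the table. The pointer's line runs from the axis through this point.
- pawl_spot (a point): Nominal place of the pawl's tip (true tip within 7 mm along the rim), 141 mm from the axis, 43 degrees anticlockwise of the pointer. The pawl is a brass arm 50 mm long lying along the rim, 24 to 33 mm above the table, tip pointing anticlockwise, light spring (1.5 N) inwards. Pins lift and pass it going anticlockwise; going clockwise a pin hits its end and stops dead.
- platter: Aluminium turntable disc, 270 mm across, top 34 mm above the table, rubber mat 36 mm, hub (24 mm wide) 46 mm. Turns without limit about its upright axis, drag about 0.15 N m, stops almost at once when let go. Origin: on the axis, 22 mm above the table; yaw grows anticlockwise. Stations at 0, 90, 180, 270 degrees from its +x, 68 mm out: square nests 66 mm inside, lips 42 mm above the table; posts midway.
- post0 (a point): Top centre of the post at 45 degrees from the platter's +x. All four posts alike: upright steel rods 12 mm across, 118 mm from the axis, tops 84 mm above the table. Beside each, at the same angle, a stop pin 10 mm across on the rim, 141 mm from the axis. A firm press home is 6 to 15 N along the rim at a post for a second, and under 5 N is too little.
- post1 (a point): Top centre of the post at 135 degrees from the platter's +x. When a station stands at the pointer, the pin 45 degrees anticlockwise of it is the one just past the pawl.
- post2 (a point): Top centre of the post at 225 degrees from the platter's +x.
- post3 (a point): Top centre of the post at 315 degrees from the platter's +x.
- full_cast: The full-arch dental cast: tan gypsum block 56 x 50 mm with a whole horseshoe of teeth on it, 24 mm high, about 90 g. Stands loose, 36 mm above the table, within 4 mm of the middle of one of the platter's nests; leave it standing there untouched. Origin: centre of its underside. 
- quarter_cast: Quarter-arch cast: narrow tan gypsum block 28 x 46 mm with a quarter of a row of teeth, 24 mm high. Stands loose, 36 mm above the table, within 4 mm of the middle of one of the platter's nests; leave it standing there untouched. Origin: centre of its underside. 
- die: Single tooth die: tan gypsum disc 30 mm across with one tooth stump, 32 mm high. Stands loose, 36 mm above the table, within 4 mm of the middle of one of the platter's nests; leave it standing there untouched. Origin: centre of its underside. 
- jar: Small amber jar with a white lid, 32 mm across, 32 mm high. Stands loose, 36 mm above the table, within 4 mm of the middle of one of the platter's nests; leave it standing there untouched. Origin: centre of its underside. 
- mug: Brown mug, 80 mm across, 92 mm high, on the table left of the carousel. Origin: centre of its underside. Leave alone.
- dropper: White dropper bottle, 34 mm across, 85 mm high, on the table right of the carousel. Origin: centre of its underside. Leave alone.

How it is judged:
By the outcome, as a careful person would: the job done as asked, in the order asked, and still so for the second after the job is handed in, with the robot touching nothing.
It also fails if it takes over 72 s, if anything falls off the work surface, if the arm or the gripper's body presses on something with over 40 N, if the wrist force passes 120 N, or if a joint passes its speed limit or range.

## Working session

There is one attempt and no reset: what is moved stays moved. The work goes in short steps, Python scripts to look and compute and a tool call to move; the robot and the scene stay as the last step left them, time stands still between calls to the robot, and variables do not carry over. Pictures are saved under pics/ and viewed, about 8 in all and at most 12, crops included, and the job is handed in when it is done.

Besides the shell and the picture viewer there is one more tool, called after ">>>" by a JSON object that holds its "op" and its "data", one argument or row to a line. arm_command: Moves the arm, as the interface text tells. Its arguments: {"type":"object","properties":{"targets":{"type":"array"},"grip":{"type":"number"},"grip_force":{"type":"number"}},"required":["targets"]}

```bash
mkdir -p pics
cat > h.py <<'E'
from workcell import bot
import numpy as np, cv2
def save(name,fn):
    f=bot.grab_frame(name); cv2.imwrite(f'pics/{fn}.png',f['color'][...,::-1]); np.savez(f'pics/{fn}.npz',**{k:v for k,v in f.items()}); return f
def pt(f,u,v,z=None):
    h=f['color'].shape[0]; fl=h/2/np.tan(np.radians(float(f['fov_y']))/2)
    r=np.array([(u-f['cx'])/fl,(v-f['cy'])/fl,1.]); R=f['R'];t=f['t']
    if z is None: return R.T@(r*f['depth'][int(round(v)),int(round(u))]-t)
    c=-R.T@t; d=R.T@r; return c+d*(z-c[2])/d[2]
E
python3 - <<'E'
from h import *
s=bot.observe(); print(s)
f=save('top','top1'); print(f['fov_y'],f['cx'],f['cy'],f['R'],f['t'])
g=save('side','side1')
E
```

```text
{'clock': 0.0, 'qpos': array([ 1.25978744,  0.52203453, -0.03635153,  1.5999958 ,  0.02117598,
        1.02112857, -0.11279221]), 'qd': array([ 0.00061741, -0.00135761, -0.00011671,  0.00014662,  0.00124378,
       -0.00089006,  0.00067752]), 'joint_efforts': array([-9.09339687e-04, -9.27124000e+01,  1.97994187e+00, -3.69942534e+01,
        1.78724335e-02,  8.23817798e-03, -1.85918020e-05]), 'position': array([ 0.1489615 , -0.60665271,  0.24771704]), 'tool_rot': array([ 3.14153958e+00,  1.18128058e-03, -1.32998151e+00]), 'force': array([-0.43658955,  0.12807282, -0.69974082]), 'moment': array([0.0252292 , 0.00849515, 0.02741966]), 'grip_width': 0.08534152895071517}
47.32820640508258 278.9744588294271 205.79352101185762 [[-1.29750223e-01 -9.91546561e-01 -5.44251818e-04]
 [-9.69552983e-01  1.26987151e-01 -2.09383085e-01]
 [ 2.07682191e-01 -2.66398210e-02 -9.77833538e-01]] [0.10762742 0.58222326 1.05936756]
```

View pics/top1.png

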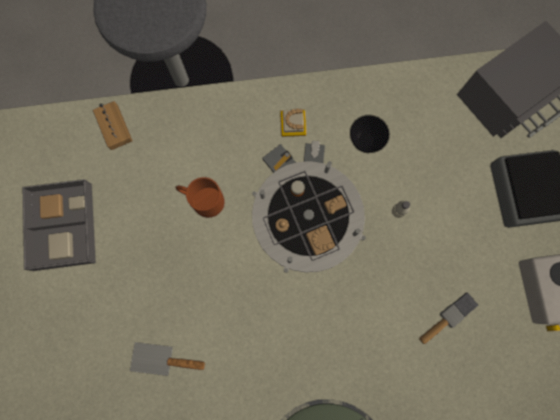

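View pics/side1.png

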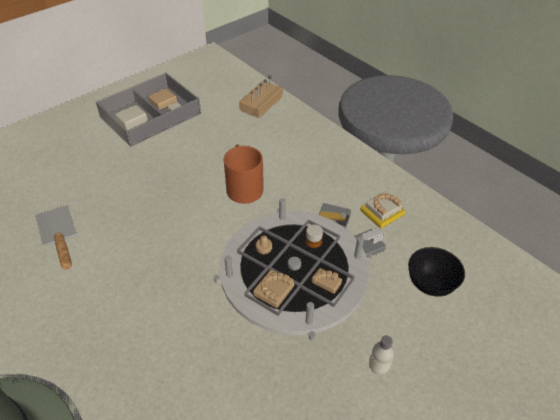

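Run:
```python
from h import *
a=cv2.imread('pics/top1.png')[130:280,240:380]; cv2.imwrite('pics/top1c.png',cv2.resize(a,(560,600),interpolation=cv2.INTER_CUBIC))
f=np.load('pics/top1.npz')
for n,u,v,z in [('hub',309,214.5,.046),('pointerblk',315,153,.036),('full',320,240,.06),('mug',206,197,.09),('drop',402,208,.085),('bowl',369,133,.05)]: print(n,pt(f,u,v,z),pt(f,u,v))
```

```text
hub [ 0.56451315 -0.03692079  0.046     ] [ 0.56414084 -0.03674386  0.04800887]
pointerblk [ 0.71650575 -0.0743166   0.036     ] [ 0.71591473 -0.07409324  0.03785175]
full [ 0.49928888 -0.05229744  0.06      ] [ 0.50064247 -0.05338636  0.04944871]
mug [0.62733629 0.19479823 0.09      ] [0.64805068 0.2051054  0.00773541]
drop [ 0.5446569  -0.24652751  0.085     ] [ 0.54805334 -0.2521369   0.06543114]
bowl [ 0.74554154 -0.21089091  0.05      ] [ 0.76091383 -0.22168845  0.00600478]
```

View pics/top1c.png

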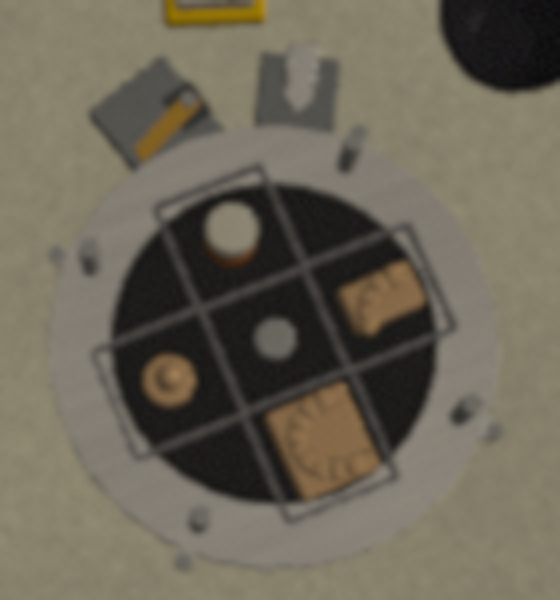

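Run:
```python
from h import *
f=np.load('pics/top1.npz')
print('cam',-f['R'].T@f['t'])
def P(x,y,z): return pt(f,240+x/4,130+y/4,z)
hub=P(275,338,.046)
for n,x,y,z in [('ptr',298,112,.036),('pawl',140,152,.033),('postA',355,130,.084),('postB',88,243,.084),('postC',200,510,.084),('postD',468,405,.084),('pinB',56,255,.04),('pinC',183,562,.04),('pinD',492,432,.04),('full',325,438,.06),('jar',232,228,.068),('rimN',290,125,.034),('rimS',285,567,.034),('rimW',50,340,.034),('rimE',499,340,.034),('d',170,378,.06),('q',382,296,.06)]:
    p=P(x,y,z); d=p-hub; print(n,p.round(4),'r',np.hypot(*d[:2]).round(4),'ang',np.degrees(np.arctan2(d[1],d[0])).round(1))
```

```text
cam [0.3584492  0.06100409 1.15785141]
ptr [ 0.704  -0.0712  0.036 ] r 0.1437 ang -14.1
pawl [0.6922 0.0277 0.033 ] r 0.1428 ang 26.7
postA [ 0.674 -0.097  0.084] r 0.1251 ang -29.0
postB [0.6268 0.066  0.084 ] r 0.1197 ang 58.7
postC [0.4659 0.0226 0.084 ] r 0.115 ang 149.1
postD [ 0.5051 -0.1359  0.084 ] r 0.116 ang -120.9
pinB [0.6329 0.0861 0.04  ] r 0.1402 ang 60.8
pinC [0.4417 0.0349 0.04  ] r 0.142 ang 149.9
pinD [ 0.4934 -0.1553  0.04  ] r 0.1386 ang -120.9
full [ 0.5001 -0.0553  0.06  ] r 0.0673 ang -163.6
jar [ 0.6288 -0.0188  0.068 ] r 0.0666 ang 15.3
rimN [ 0.697  -0.0654  0.034 ] r 0.1356 ang -12.4
rimS [ 0.4316 -0.0238  0.034 ] r 0.1336 ang 174.6
rimW [0.5831 0.096  0.034 ] r 0.1336 ang 82.1
rimE [ 0.5482 -0.1698  0.034 ] r 0.1345 ang -97.0
d [0.5465 0.0287 0.06  ] r 0.0675 ang 105.5
q [ 0.5787 -0.1009  0.06  ] r 0.0661 ang -77.7
```

>>> {"op": "arm_command", "data": {
  "targets": [
    [-23,-28.5,0,0,0,0],
    [-23,-28.5,0,0,0,0],
    [-23,-28.5,0,0,0,0],
    [-23,-28.5,0,0,0,0],
    [-23,-28.5,0,0,0,0],
    [-23,-28.5,0,0,0,0],
    [-23,-28.5,0,0,0,0],
    [-23,-28.5,0,0,0,0]
  ],
  "grip": 35
}}

```text
clock: 0.9
position: [0.3282, -0.3676, 0.2451]
tool_rot: [3.138, 0.004, -1.338]
force: [0.8, -0.9, 0.7]
grip_width: 0.0297
```

>>> {"op": "arm_command", "data": {
  "targets": [
    [-23,-28.5,0,0,0,0],
    [-23,-28.5,0,0,0,0],
    [-23,-28.5,0,0,0,0],
    [-23,-28.5,0,0,0,0],
    [-23,-28.5,0,0,0,0],
    [0,0,0,0,0,-8],
    [0,0,0,0,0,-8],
    [0,0,0,0,0,-8]
  ]
}}

```text
clock: 1.7
position: [0.4467, -0.2097, 0.2443]
tool_rot: [3.141, 0.007, -0.901]
force: [0.8, -0.2, 0.6]
grip_width: 0.0296
```

>>> {"op": "arm_command", "data": {
  "targets": [
    [0,0,0,0,0,-8],
    [0,0,0,0,0,-8],
    [0,0,0,0,0,-5],
    [0,0,0,0,0,0]
  ]
}}

```text
clock: 2.1
position: [0.4463, -0.2092, 0.2435]
tool_rot: [-3.139, 0.009, -0.514]
force: [0.7, -0.0, -0.0]
grip_width: 0.03
```

```bash
cat >> h.py <<'E'
from scipy.spatial.transform import Rotation as Ro
C=np.array([.5645,-.037])
def to(x,y,z,yaw=None):
    s=bot.observe(); R=Ro.from_euler('xyz',s['tool_rot']); p=s['position']
    print('shift mm',(R.inv().apply(np.array([x,y,z])-p)*1e3).round(1))
    if yaw is not None:
        T=Ro.from_euler('xyz',[np.pi,0,np.radians(yaw)]); print('rotvec deg',np.degrees((R.inv()*T).as_rotvec()).round(1))
def pol():
    s=bot.observe(); d=s['position'][:2]-C; a=np.arctan2(d[1],d[0]); y=s['tool_rot'][2]
    F=s['force']; print('t',round(s['clock'],2),'r',(np.hypot(*d)*1e3).round(1),'ang',np.degrees(a).round(1),'yaw-ang-90',(np.degrees(y-a)-90+180)%360-180,'z',s['position'][2].round(4),'Ft',(F[1]*np.cos(a)-F[0]*np.sin(a)).round(2),'Fr',(F[0]*np.cos(a)+F[1]*np.sin(a)).round(2),'Fz',F[2].round(2),'q',s['qpos'].round(2))
E
python3 -c "
from h import *
to(.5046,-.1387,.15,-30.5)"
```

```text
shift mm [ 16.9 -89.9  93.5]
rotvec deg [-0.1  0.5  1. ]
```

>>> {"op": "arm_command", "data": {
  "targets": [
    [4.2,-22.5,23,0,0,0.5],
    [4.2,-22.5,23,0,0.4,0.5],
    [4.2,-22.5,23,0,0,0],
    [4.2,-22.5,23,0,0,0],
    [0,0,0,0,0,0]
  ]
}}

```text
clock: 2.6
position: [0.5079, -0.1388, 0.1485]
tool_rot: [-3.14, -0.0, -0.552]
force: [-0.4, 0.1, 1.1]
grip_width: 0.0295
```

Run:
```python
from h import *
pol(); to(.5046,-.1387,.068,-30.5)
s=bot.observe(); f=save('wrist','w1')
H=f['hand_eye']; R=Ro.from_euler('xyz',s['tool_rot']).as_matrix(); 
Tw=np.eye(4);Tw[:3,:3]=R;Tw[:3,3]=s['position']
W=np.linalg.inv(Tw@H); np.savez('pics/w1.npz',color=f['color'],depth=f['depth'],fov_y=f['fov_y'],cx=f['cx'],cy=f['cy'],R=W[:3,:3],t=W[:3,3])
fl=210/np.tan(np.radians(f['fov_y'])/2)
for p in [(.5046,-.1387,.084),(.5645,-.037,.046)]:
    c=W[:3,:3]@p+W[:3,3]; print(c[:2]/c[2]*fl+[f['cx'],f['cy']])
```

```text
t 2.6 r 116.5 ang -119.1 yaw-ang-90 -2.548822906088958 z 0.1485 Ft -0.41 Fr 0.1 Fz 1.08 q [ 0.41  0.52 -0.34  1.94  0.25  0.73 -0.63]
shift mm [-2.9  1.7 80.5]
rotvec deg [-0.1 -0.  -1.1]
[272.91676638 244.54228167]
[268.89976367  29.465886  ]
```

View pics/w1.png

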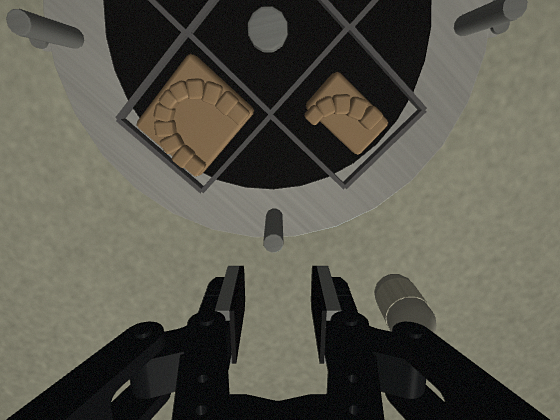

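The wrist view has the post top at (273,243) and the hub at (268,29), within 2 px of the predictions. I'm descending to straddle the post.

>>> {"op": "arm_command", "data": {
  "targets": [
    [-1,0.5,20,0,0,-0.5],
    [-1,0.5,20,0,0,-0.5],
    [-1,0.5,20,0,0,0],
    [0,0,18,0,0,0],
    [0,0,2,0,0,0]
  ]
}}

```text
clock: 3.15
position: [0.5039, -0.1444, 0.0708]
tool_rot: [3.141, -0.006, -0.549]
force: [-0.3, -0.5, 0.5]
grip_width: 0.0299
```

```bash
python3 -c "
from h import *
pol(); to(.5046,-.1387,.068,-30.5)"
```

```text
t 3.15 r 123.4 ang -119.4 yaw-ang-90 -2.003157822940125 z 0.0708 Ft -0.03 Fr 0.56 Fz 0.48 q [ 0.37  0.64 -0.28  1.99  0.33  0.55 -0.69]
shift mm [-2.4 -5.3  2.8]
rotvec deg [ 0.  -0.3 -0.9]
```

>>> {"op": "arm_command", "data": {
  "targets": [
    [1,-3,2,0,0,-1],
    [2,-2.5,1,0,0,-1.5],
    [3,-0.2,0,0,0,-1.5],
    [3,-0.1,0,0,0,-1.5],
    [3,-0.1,0,0,0,-1.5],
    [4,-0.1,0,0,0,-2],
    [4,-0.1,0,0,0,-2],
    [4,-0.1,0,0,0,-2]
  ]
}}

```text
clock: 3.95
position: [0.5312, -0.1512, 0.072]
tool_rot: [3.138, -0.009, -0.308]
force: [-1.4, 1.1, -0.5]
grip_width: 0.0297
```

```bash
python3 -c "
from h import *
pol()"
```

```text
t 3.95 r 119.0 ang -106.3 yaw-ang-90 -1.3565087790359485 z 0.072 Ft -1.69 Fr -0.63 Fz -0.49 q [ 0.42  0.68 -0.35  1.91  0.39  0.61 -0.49]
```

>>> {"op": "arm_command", "data": {
  "targets": [
    [5,-0.2,1,0,0,-2.5],
    [6,-0.2,1,0,0,-3],
    [6,-0.2,0.5,0,0,-3],
    [6,-0.2,0.5,0,0,-3],
    [6,-0.2,0.5,0,0,-3],
    [6,-0.2,0.5,0,0,-3],
    [6,-0.2,0.5,0,0,-3],
    [6,-0.2,0.5,0,0,-3]
  ]
}}

```text
clock: 4.75
position: [0.5805, -0.1575, 0.0693]
tool_rot: [3.134, -0.007, 0.127]
force: [-2.3, 0.1, 0.3]
grip_width: 0.0298
```

```bash
python3 -c "
from h import *
pol()"
```

```text
t 4.75 r 121.6 ang -82.4 yaw-ang-90 -0.27934737043887026 z 0.0693 Ft -2.22 Fr -0.43 Fz 0.27 q [ 0.48  0.75 -0.46  1.78  0.49  0.72 -0.12]
```

>>> {"op": "arm_command", "data": {
  "targets": [
    [6,-0.6,0.2,0,0,-3],
    [6,-0.6,0.2,0,0,-3],
    [6,-0.5,0.2,0.1,0,-3],
    [6,-0.5,0.2,0.1,0,-3],
    [6,-0.5,0.2,0.1,0,-3],
    [6,-0.5,0.2,0.1,0,-3],
    [6,-0.5,0.2,0.1,0,-3],
    [6,-0.5,0.2,0,0,-3]
  ]
}}

```text
clock: 5.55
position: [0.6254, -0.1419, 0.0691]
tool_rot: [3.14, -0.001, 0.57]
force: [-2.5, -1.1, 0.4]
grip_width: 0.0301
```

```bash
python3 -c "
from h import *
pol()"
```

```text
t 5.55 r 121.3 ang -59.9 yaw-ang-90 2.5225952726393075 z 0.0691 Ft -2.74 Fr -0.33 Fz 0.4 q [ 0.5   0.83 -0.57  1.65  0.57  0.83  0.25]
```

>>> {"op": "arm_command", "data": {
  "targets": [
    [6,-0.7,0.2,0,0,-2.6],
    [6,-0.7,0.2,0,0,-2.7],
    [6,-0.7,0.2,0,0,-2.7],
    [6,-0.7,0.2,0,0,-2.7],
    [6,-0.7,0.2,0,0,-2.7],
    [6,-0.7,0.2,0,0,-2.7],
    [6,-0.7,0.2,0,0,-2.7],
    [6,-0.7,0.2,0,0,-2.7]
  ]
}}

```text
clock: 6.35
position: [0.6595, -0.1119, 0.0691]
tool_rot: [3.135, 0.004, 0.965]
force: [-0.1, -2.8, -0.4]
grip_width: 0.0297
```

```bash
python3 -c "
from h import *
pol()"
```

```text
t 6.35 r 121.0 ang -38.3 yaw-ang-90 3.5248699874812814 z 0.0691 Ft -2.23 Fr 1.68 Fz -0.36 q [ 0.48  0.89 -0.66  1.57  0.65  0.91  0.55]
```

>>> {"op": "arm_command", "data": {
  "targets": [
    [6,-0.6,0.2,0,0,-2.5],
    [6,-0.6,0.2,0,0,-2.5],
    [6,-0.6,0.2,0,0,-2.5],
    [6,-0.6,0.2,0,0,-2.5],
    [6,-0.6,0.2,0,0,-2.6],
    [6,-0.6,0.2,0,0,-2.6],
    [6,-0.6,0.2,0,0,-2.6],
    [6,-0.6,0.2,0,0,-2.6]
  ]
}}

```text
clock: 7.15
position: [0.6794, -0.0733, 0.069]
tool_rot: [3.131, 0.012, 1.338]
force: [0.7, -1.9, -1.0]
grip_width: 0.0301
```

```bash
python3 -c "
from h import *
pol()"
```

```text
t 7.15 r 120.5 ang -17.5 yaw-ang-90 4.17191551615997 z 0.069 Ft -1.59 Fr 1.2 Fz -0.98 q [ 0.45  0.92 -0.73  1.53  0.73  0.97  0.83]
```

>>> {"op": "arm_command", "data": {
  "targets": [
    [6,-0.5,0.2,0,0,-2.4],
    [6,-0.5,0.2,0,0,-2.4],
    [6,-0.5,0.2,0,0,-2.4],
    [6,-0.5,0.2,0,0,-2.4],
    [6,-0.5,0.2,0,0,-2.5],
    [6,-0.5,0.2,0,0,-2.5],
    [6,-0.5,0.2,0,0,-2.5],
    [6,-0.5,0.2,0,0,-2.5]
  ]
}}

```text
clock: 7.95
position: [0.6835, -0.0312, 0.0691]
tool_rot: [3.13, 0.021, 1.696]
force: [2.0, -1.3, -0.7]
grip_width: 0.0298
```

```bash
python3 -c "
from h import *
pol(); to(.6,0,.068,90)"
```

```text
t 7.95 r 119.1 ang 2.8 yaw-ang-90 4.395241648953572 z 0.0691 Ft -1.35 Fr 1.9 Fz -0.69 q [ 0.42  0.95 -0.8   1.53  0.79  1.    1.08]
shift mm [ 41.4 -78.9  -0.7]
rotvec deg [0.7 1.2 7.2]
```

>>> {"op": "arm_command", "data": {
  "targets": [
    [6,-0.3,0.2,0.1,0.2,-2.5],
    [6,-0.3,0.2,0.1,0.2,-2.5],
    [6,-0.3,0.2,0.1,0.2,-2.5],
    [6,-0.3,0.2,0.1,0.2,-2.5],
    [6,-0.3,0.2,0.1,0.2,-2.5],
    [6,-0.3,0.2,0.1,0.2,-2.5],
    [6,-0.3,0.2,0.1,0.2,-2.5],
    [6,-0.3,0.2,0.1,0.2,-2.5]
  ]
}}

```text
clock: 8.75
position: [0.6728, 0.0088, 0.0696]
tool_rot: [-3.141, 0.002, 2.062]
force: [5.1, -1.6, -1.5]
grip_width: 0.0299
```

```bash
python3 -c "
from h import *
pol()"
```

```text
t 8.75 r 117.6 ang 22.9 yaw-ang-90 5.239199346912756 z 0.0696 Ft -3.5 Fr 4.08 Fz -1.5 q [ 0.41  0.97 -0.88  1.55  0.83  1.03  1.36]
```

>>> {"op": "arm_command", "data": {
  "targets": [
    [6,0.2,0.2,0,0,-2],
    [6,0.2,0.2,0,0,-2],
    [6,0.1,0.2,0,0,-2.3],
    [6,0,0.2,0,0,-2.5],
    [6,0,0.2,0,0,-2.5],
    [6,0,0.2,0,0,-2.5],
    [6,0,0.2,0,0,-2.5],
    [4,0,0,0,0,-2]
  ]
}}

```text
clock: 9.55
position: [0.6463, 0.047, 0.0692]
tool_rot: [3.141, 0.005, 2.407]
force: [1.7, -0.1, -0.7]
grip_width: 0.03
```

```bash
python3 -c "
from h import *
pol()"
```

```text
t 9.55 r 117.3 ang 45.7 yaw-ang-90 2.1615496191546697 z 0.0692 Ft -1.29 Fr 1.13 Fz -0.66 q [ 0.4   0.97 -0.94  1.63  0.9   1.03  1.58]
```

>>> {"op": "arm_command", "data": {
  "targets": [
    [1,0,0,0,0,0],
    [0,0,0,0,0,0]
  ]
}}

```text
clock: 9.75
position: [0.6449, 0.0484, 0.0692]
tool_rot: [3.141, 0.004, 2.41]
force: [1.5, 0.2, 0.3]
grip_width: 0.0301
```

```bash
python3 -c "
from h import *
pol(); f=save('top','top2'); g=save('side','side2')
a=f['color'][130:280,240:380,::-1]; b=g['color'][180:340,200:400,::-1]
o=np.hstack([cv2.resize(a,(420,450),interpolation=2),cv2.resize(b,(380,304),interpolation=2) if 0 else np.vstack([cv2.resize(b,(380,304),interpolation=2),np.zeros((146,380,3),np.uint8)])])
cv2.imwrite('pics/c2.png',o)"
```

```text
t 9.75 r 117.3 ang 46.7 yaw-ang-90 1.360702318295921 z 0.0692 Ft -0.95 Fr 1.12 Fz 0.27 q [ 0.4   0.97 -0.94  1.63  0.9   1.03  1.58]
```

View pics/c2.png

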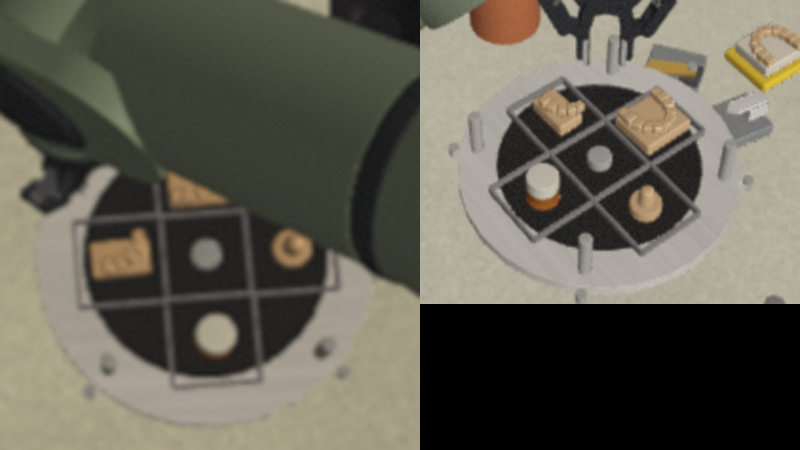

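>>> {"op": "arm_command", "data": {
  "targets": [
    [-3,0.1,0,0,0,1],
    [-4,0,0,0,0,2],
    [-4,0,0,0,0,2],
    [-4,0,0,0,0,2],
    [-3,0,0,0,0,1.5],
    [-3,0,0,0,0,1.5]
  ]
}}

```text
clock: 10.45
position: [0.6604, 0.0314, 0.0689]
tool_rot: [3.141, 0.003, 2.218]
force: [-1.9, 0.1, 0.0]
grip_width: 0.0301
```

```bash
python3 -c "
from h import *
pol()"
```

```text
t 10.45 r 117.8 ang 35.5 yaw-ang-90 1.5726067474463434 z 0.0689 Ft 1.16 Fr -1.48 Fz 0.04 q [ 0.4   0.97 -0.91  1.59  0.86  1.03  1.45]
```

>>> {"op": "arm_command", "data": {
  "targets": [
    [-3,0,0,0,0,1.4],
    [-3,0,0,0,0,1.4],
    [-3,0,0,0,0,1.4]
  ]
}}

```text
clock: 10.75
position: [0.6658, 0.0236, 0.0688]
tool_rot: [-3.142, 0.003, 2.138]
force: [-1.1, 0.2, 0.6]
grip_width: 0.0298
```

```bash
python3 -c "
from h import *
pol()"
```

```text
t 10.75 r 118.1 ang 30.9 yaw-ang-90 1.6089837929770567 z 0.0688 Ft 0.68 Fr -0.81 Fz 0.6 q [ 0.4   0.97 -0.89  1.57  0.85  1.03  1.4 ]
```

>>> {"op": "arm_command", "data": {
  "targets": [
    [-2,0,0,0,0,1],
    [-2,0,0,0,0,1],
    [-2,0,0,0,0,1]
  ]
}}

```text
clock: 11.05
position: [0.6692, 0.018, 0.0688]
tool_rot: [3.142, 0.003, 2.081]
force: [-1.6, 0.4, -1.2]
grip_width: 0.0296
```

```bash
python3 -c "
from h import *
pol()"
```

```text
t 11.05 r 118.3 ang 27.7 yaw-ang-90 1.4996675830834647 z 0.0688 Ft 1.14 Fr -1.26 Fz -1.21 q [ 0.4   0.97 -0.88  1.56  0.84  1.03  1.36]
```

>>> {"op": "arm_command", "data": {
  "targets": [
    [-2,0,0,0,0,1],
    [-2,0,0,0,0,1]
  ]
}}

```text
clock: 11.25
position: [0.6713, 0.0143, 0.0688]
tool_rot: [3.141, 0.003, 2.043]
force: [-1.5, 0.8, 0.6]
grip_width: 0.0301
```

```bash
python3 -c "
from h import *
pol()"
```

```text
t 11.25 r 118.5 ang 25.7 yaw-ang-90 1.3826288129474165 z 0.0688 Ft 1.36 Fr -1.03 Fz 0.62 q [ 0.4   0.97 -0.87  1.56  0.83  1.03  1.33]
```

>>> {"op": "arm_command", "data": {
  "targets": [
    [-2,0,0,0,0,1],
    [-2,0,0,0,0,1]
  ]
}}

```text
clock: 11.45
position: [0.6718, 0.0127, 0.0687]
tool_rot: [-3.141, -0.001, 2.007]
force: [-12.4, 11.2, 4.5]
grip_width: 0.0298
```

```bash
python3 -c "
from h import *
pol()"
```

```text
t 11.45 r 118.2 ang 24.8 yaw-ang-90 0.11813759720200778 z 0.0687 Ft 15.32 Fr -6.54 Fz 4.46 q [ 0.4   0.97 -0.87  1.55  0.82  1.02  1.3 ]
```

Pawl met (about 15 N with 2 mm rows), so I'm easing to about 10 N and holding.

>>> {"op": "arm_command", "data": {
  "targets": [
    [-1.2,0,0,0,0,0],
    [-1.2,0,0,0,0,0]
  ]
}}

```text
clock: 11.65
position: [0.6715, 0.0129, 0.0686]
tool_rot: [-3.14, -0.005, 2.006]
force: [-4.7, 4.5, 0.8]
grip_width: 0.0298
```

```bash
python3 -c "
from h import *
pol()"
```

```text
t 11.65 r 118.1 ang 25.0 yaw-ang-90 -0.029877163762307646 z 0.0686 Ft 6.03 Fr -2.37 Fz 0.79 q [ 0.41  0.97 -0.87  1.55  0.82  1.03  1.31]
```

>>> {"op": "arm_command", "data": {
  "targets": [
    [-1.8,0,0,0,0,0],
    [-1.8,0,0,0,0,0],
    [-1.8,0,0,0,0,0]
  ]
}}

```text
clock: 11.95
position: [0.6716, 0.0128, 0.0685]
tool_rot: [-3.139, -0.011, 2.008]
force: [-6.4, 9.0, 1.6]
grip_width: 0.0297
```

```bash
python3 -c "
from h import *
pol()"
```

```text
t 11.95 r 118.1 ang 25.0 yaw-ang-90 0.12314970545628512 z 0.0685 Ft 10.83 Fr -2.0 Fz 1.62 q [ 0.41  0.97 -0.87  1.55  0.82  1.03  1.32]
```

>>> {"op": "arm_command", "data": {
  "targets": [
    [-1.8,0,0,0,0,0],
    [-1.8,0,0,0,0,0],
    [-1.8,0,0,0,0,0],
    [-1.8,0,0,0,0,0],
    [-1.8,0,0,0,0,0],
    [-1.8,0,0,0,0,0]
  ]
}}

```text
clock: 12.55
position: [0.6716, 0.0129, 0.0683]
tool_rot: [-3.136, -0.026, 2.013]
force: [-6.8, 7.1, 1.6]
grip_width: 0.03
```

```bash
python3 -c "
from h import *
pol()"
```

```text
t 12.55 r 118.2 ang 25.0 yaw-ang-90 0.3387167631909733 z 0.0683 Ft 9.29 Fr -3.14 Fz 1.63 q [ 0.42  0.98 -0.88  1.54  0.81  1.04  1.33]
```

>>> {"op": "arm_command", "data": {
  "targets": [
    [-1.7,0,0,0,0,0],
    [-1.7,0,0,0,0,0],
    [-1.7,0,0,0,0,0],
    [-1.7,0,0,0,0,0],
    [-1.7,0,0,0,0,0]
  ]
}}

```text
clock: 13.05
position: [0.6716, 0.0131, 0.0681]
tool_rot: [-3.134, -0.037, 2.016]
force: [-7.4, 7.4, 2.3]
grip_width: 0.0299
```

```bash
python3 -c "
from h import *
pol(); to(.6716,.0128,.0685,115)"
```

```text
t 13.05 r 118.2 ang 25.1 yaw-ang-90 0.4383247903534766 z 0.0681 Ft 9.86 Fr -3.54 Fz 2.32 q [ 0.42  0.98 -0.89  1.53  0.8   1.04  1.35]
shift mm [-0.3 -0.1 -0.4]
rotvec deg [-0.4 -2.1  0.5]
```

>>> {"op": "arm_command", "data": {
  "targets": [
    [2,0,0,0,0,0],
    [3,0,0,0,-0.7,0],
    [3,0,0,0,-0.7,0],
    [1,0,0,0,-0.7,0]
  ]
}}

```text
clock: 13.45
position: [0.668, 0.0211, 0.0684]
tool_rot: [-3.135, 0.002, 2.014]
force: [0.0, 0.2, 1.0]
grip_width: 0.0298
```

```bash
python3 -c "
from h import *
pol(); s=bot.observe();print(s['tool_rot'])"
```

```text
t 13.45 r 118.7 ang 29.3 yaw-ang-90 -3.918882604668653 z 0.0684 Ft 0.17 Fr 0.13 Fz 0.96 q [ 0.39  0.96 -0.87  1.56  0.83  1.03  1.29]
[-3.13483858e+00  2.43844530e-03  2.01361756e+00]
```

Free in the middle of the gap, so I'm lifting straight up and then away.

>>> {"op": "arm_command", "data": {
  "targets": [
    [0,0,-8,0,0,0],
    [0,0,-15,0,0,0],
    [0,0,-20,0,0,0],
    [0,0,-30,0,0,0],
    [0,0,-40,0,0,0],
    [0,0,-40,0,0,0],
    [0,0,-40,0,0,0]
  ]
}}

```text
clock: 14.15
position: [0.6672, 0.0224, 0.2726]
tool_rot: [-3.132, 0.001, 2.015]
force: [0.3, -0.8, 0.4]
grip_width: 0.0298
```

```bash
python3 -c "
from h import *
pol(); to(.45,-.25,.26)"
```

```text
t 14.15 r 118.6 ang 30.0 yaw-ang-90 -4.559017658126379 z 0.2726 Ft -0.88 Fr -0.14 Fz 0.43 q [ 0.44  0.75 -1.    1.41  0.63  1.33  1.43]
shift mm [-152.4 -313.1   15.8]
```

>>> {"op": "arm_command", "data": {
  "targets": [
    [-19,-39,0,0,0,0],
    [-19,-39,0,0,0,0],
    [-19,-39,0,0,0,0],
    [-19,-39,0,0,0,0],
    [-19,-39,0,0,0,0],
    [-19,-39,0,0,0,0],
    [-19,-39,0,0,0,0],
    [-19,-39,0,0,0,0]
  ]
}}

```text
clock: 14.95
position: [0.4476, -0.2507, 0.2933]
tool_rot: [3.136, 0.012, 2.025]
force: [1.0, -0.9, 0.3]
grip_width: 0.03
```

```bash
python3 -c "
from h import *
pol(); f=save('top','top3'); g=save('side','side3')
a=f['color'][130:280,240:380,::-1]; b=g['color'][180:340,200:400,::-1]
o=np.hstack([cv2.resize(a,(420,450),interpolation=2),np.vstack([cv2.resize(b,(380,304),interpolation=2),np.zeros((146,380,3),np.uint8)])])
cv2.imwrite('pics/c3.png',o)"
```

```text
t 14.95 r 243.6 ang -118.7 yaw-ang-90 144.71317914961276 z 0.2933 Ft 1.3 Fr 0.31 Fz 0.3 q [ 1.24  0.5  -1.16  1.81  0.5   1.16  1.94]
```

View pics/c3.png

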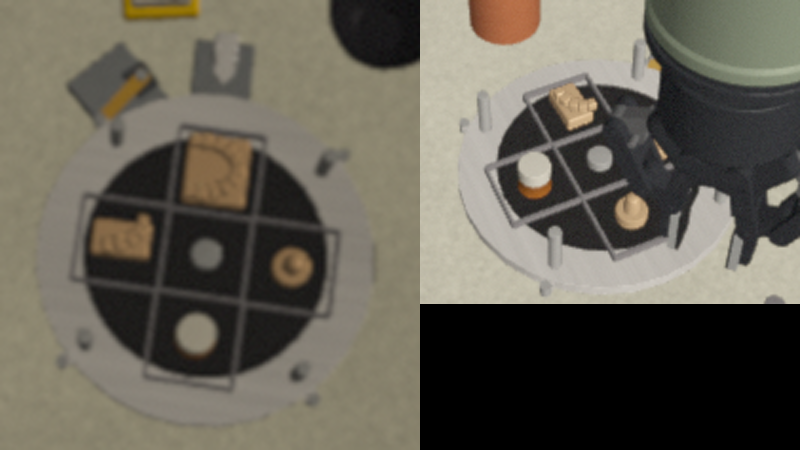

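Run:
```python
from h import *
f=np.load('pics/top3.npz')
for n,x,y,z in [('hub',206,254,.046),('ptr',224,83,.036),('pawl',105,115,.033),('D',117,126,.084),('C',325,158,.084),('A',83,337,.084),('B',300,370,.084),('full',217,171,.06),('jar',196,330,.068),('die',292,262,.068),('q',123,238,.06)]:
    p=pt(f,240+x/3,130+y/3,z); d=p[:2]-C; print(n,p.round(4),np.hypot(*d).round(4),np.degrees(np.arctan2(d[1],d[0])).round(1))
```

```text
hub [ 0.5642 -0.0361  0.046 ] 0.001 107.1
ptr [ 0.7048 -0.0718  0.036 ] 0.1445 -13.9
pawl [0.6914 0.0278 0.033 ] 0.1425 27.1
D [0.6663 0.0213 0.084 ] 0.1172 29.8
C [ 0.62   -0.1346  0.084 ] 0.1123 -60.4
A [0.5063 0.068  0.084 ] 0.12 119.0
B [ 0.4606 -0.0899  0.084 ] 0.1166 -153.0
full [ 0.6264 -0.0529  0.06  ] 0.0639 -14.4
jar [ 0.5026 -0.0182  0.068 ] 0.0647 163.1
die [ 0.5453 -0.099   0.068 ] 0.0649 -107.2
q [0.5826 0.0275 0.06  ] 0.067 74.3
```

```bash
python3 -c "
from h import *
print(bot.job_done())"
```

```text
the job is handed in; nothing more can be done
None
```

The full-arch cast is at the pointer, with its stop pin pressed home against the pawl, and the job is handed in at about 15 s of the 72 s.

**Turning:** I straddled one post with the half-open gripper and turned the carousel about 160° anticlockwise at a steady pace, past the pawl. I didn't see or feel a distinct click. The pin had gone about 10° past the pawl, and it stopped dead on the way back.

**Pressing home:** Pushing back clockwise, I felt the pin meet the pawl and held it at about 9–11 N along the rim for over a second. The first contact briefly read 15.3 N, just above the 15 N upper limit. One reading then dipped to 6 N before the steady hold. I then backed off free of the post and lifted clear.

**Last checks (top camera):**

| Check | Angle |
|---|---|
| Pointer | -13.9° |
| Full-arch cast | -14.4° |
| Post beside the stop pin | 29.8° |
| Pawl tip | 27.1° |

These put the pin just anticlockwise of the pawl tip, as it should be. All four items are still in their nests. I never saw anything touch the mug or dropper, but I didn't measure their positions again at the end.

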